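Find the stamped tote pan and push it to the dispatch line

ROBOT

A 6-joint arm with a two-finger parallel gripper is mounted at the origin on the work surface. World frame = base frame: x ahead of the robot, y to its left, z up, the work surface at z = 0. Lengths are in mm, angles in rad, forces in N, time in s.
With the tool pointing down it reaches from about 350 to 775 mm from the base axis. Payload 7.3 kg.
Tool frame: the origin (TCP) lies on the centre line of the jaws, within the pads' length; the fingertips stand 22 mm ahead of it and the grasp point (between the pads) lies 3 mm ahead of it; z points along the fingers, y is the direction in which the jaws open and shut (so a half turn about z gives the same grasp; the last joint's range is limited). The gripper opens to 92 mm and grips with 3 to 60 N. Pads are 19 mm wide; open, the fingers measure 130 mm over their backs; the gripper's body (75 mm by 190 mm) begins 47 mm behind the grasp point.
Start: joints at [-1.29, 0.342, 1.524, -0, 1.275, -0.146], TCP at [217.352, -477.913, 248.741] pointing down, gripper open.
Joint ranges: [-2.53, 2.53], [-0.77, 2.02], [0.04, 2.7], [-1, 4.14], [0.28, 2.66], [-3.11, 3.11]. Speed limits (rad/s): [2.57, 2.57, 3.14, 3.14, 3.14, 3.14].

INTERFACE

Orientations are given as [roll, pitch, yaw] about the fixed x, y, z axes, in that order (R = Rz(yaw) Ry(pitch) Rx(roll)).
In Python, from plant import get_obs, capture, close_job gives the robot as it stands.
- The arm moves only by the tool carry_out, never from a script. Its arguments are lists of equal length, an entry for each row: "xyz": the shift along the tool's x, y, z scaled (see below), a list of three; "dr": the turn, a rotation vector about the tool's x, y, z scaled (see below), a list of three. A call has 1 to 8 rows; each row shifts and turns the commanded pose from where the row before left it, along the tool's axes as they then stand; what a row does not reach is not made up. The controller multiplies each number of a shift by 0.06 m and each number of a turn by 8 degrees. A row lasts 1/8 s, in which the tool goes at most 62.5 mm and 10.7 degrees, less where a joint would pass 70% of its speed; a pose out of reach is approached as far as the arm can. A call with a number of a shift or a turn outside -1 to 1 is refused whole. A call with a gripper value outside its range is refused whole. "gripper" is the gripper's target within -1 to 1 (fully open at 1, half-way at 0, shut at -1), set as the call begins (left out, the last holds). The fingers move at their own pace and stop on an object; the grip force is fixed at half the most. Time passes only in rows, so rows that do not move let the fingers close. It gives the time, the measured TCP pose, the force and the opening at its end, in the units of the state.
- get_obs(): the state, without advancing time (a new reading comes with each control period).
- capture(name): name is "scene" or "top" or "wrist"; returns a dict with "image" (384x512x3 uint8, blue, green, red), "fx", "fy", "cx", "cy" (pixels), "pose" (4x4, takes a point from camera to world coordinates). Camera axes: x right, y up, looking along -z (the intrinsics and any distortion apply to the point x, -y, -z); pixel columns grow to the right and rows downward; lengths in mm; the calibration is good to about 2 mm. A picture is of the moment at which its call begins. There is no depth.
- close_job(): hands the job in, once; it reports no verdict.
The state is a dict: "time": time; "joint_positions": joint angles; "dq": joint speeds; "tau": joint torques, N m; "tool_pos": TCP position; "tcp_rot": TCP orientation; "contact_force": force on the tool from outside, world axes, zero at the start; "moment": the same for the moment, N m; "grip_width": finger opening in mm.
Only numpy, scipy, OpenCV 4.12 (cv2) and the standard library are available. Lean on these libraries where they do the work, as an engineer would, in place of code of your own. Each camera call takes 0.05 s, during which the arm holds its last target.

TASK

Look under both tote pans: first on the left one (as seen from the robot), then on the right one, press the handle down with the fingertips until it is nearly at the shelf, so that the pan tips steeply and shows the underside of its raked far end, and let it back down. Then push the pan with the white ring stamped underneath away from the robot until the middle of its far rim is over the white dispatch line, and leave it flat there. Never lift a pan off the shelf, leave the unstamped pan where it stands, and do not disturb the loose latch parts.

Things in the scene. Friction and masses are not known exactly. Their poses are not given: they have to be found in the camera images.
- marked_pan: Open, empty, dark steel tote pan, about 0.45 kg, 120 mm wide (y), rim 55 mm high, walls 3 mm. Flat base 100 mm long (x), origin at its centre on the underside; z up, +x away from the handle. The far end is raked: from the base its underside slopes up 38 degrees, 60 mm out and 47 mm up. A white ring, 65 mm, with a bar, is stamped on that slope, hidden till tipped. Stands left or right.
- plain_pan: Open, empty, dark steel tote pan, about 0.45 kg, 120 mm wide (y), rim 55 mm high, walls 3 mm. Flat base 100 mm long (x), origin at its centre on the underside; z up, +x away from the handle. The far end is raked: from the base its underside slopes up 38 degrees, 60 mm out and 47 mm up. Its slope is bare.
- marked_pan_heel (a point): Middle of the stamped pan's bottom edge under the handle (50 mm from the origin), at the foot of the upright near wall, which is open to a push either side of the handle. The pan tips about this edge, which must stay on the shelf.
- plain_pan_heel (a point): The same point of the unstamped pan.
- marked_pan_rim (a point): Middle of the stamped pan's far rim, top edge (110 mm from the origin, 55 mm up).
- marked_pan_handle (a point): Middle of the outer end of the stamped pan's handle, top face: a plate 50 wide, 6 thick, out 40 mm from the near wall, top flush with the rim (55 mm up), open below, pointing to the robot within 0.2 rad. Some 10 N down on its outer half tips the pan; the handle's end meets the shelf at 0.88 rad of tip. Let up, the pan drops back level.
- plain_pan_handle (a point): The same point of the unstamped pan.
- dispatch_line: White line painted flat on the shelf beyond the pans, 50 mm wide (its own x) and 740 mm long (its own y), roughly crosswise to the robot. Origin at its centre on the shelf; x points away from the robot.
- rotor: Loose bronze latch rotor, 50 by 36 mm, 20 mm high, origin under its hub; stands between the pans on the robot's side. Leave alone.
- bezel: Loose grey plastic handle bezel, a frame 110 by 56 mm, 14 mm high, origin under its centre; lies to the far left. Leave alone.
- lever: Loose silver zinc lock lever, 88 mm long, 16 mm high, origin under its round boss, arm along its +x; lies to the far right. Leave alone.
Not all that is in view belongs to the job. Leave any red look-alike of the plain_pan alone.

How it is judged (in metres and radians):
On the way, in this order (a step that is already met when the one before it is completed fails the run):
1. the left pan is tipped to show its underside (((world y of marked_pan above 0 m and angle between marked_pan's own z axis and vertical above 0.65 rad) or (world y of plain_pan above 0 m and angle between plain_pan's own z axis and vertical above 0.65 rad))), for 0.2 s.
2. then the right pan is tipped to show its underside (((world y of marked_pan below 0 m and angle between marked_pan's own z axis and vertical above 0.65 rad) or (world y of plain_pan below 0 m and angle between plain_pan's own z axis and vertical above 0.65 rad))), for 0.2 s.
At the end, for the whole second after the job is handed in: Both pans were tipped over 0.65 rad for 0.2 s, left first; the middle of the stamped pan's far rim is within 27 mm of the line's centre line; both pans flat and at rest; unstamped pan's heel within 40 mm of its start, loose parts within 20 mm (x of marked_pan_rim in the frame of dispatch_line between -0.027 and 0.027 m and y of marked_pan_rim in the frame of dispatch_line between -0.37 and 0.37 m and angle between each of marked_pan, plain_pan's own z axis and vertical below 0.06 rad and height (world z) of each of marked_pan, plain_pan below 0.01 m and distance of plain_pan_heel from where it was at the start of the episode below 0.04 m and linear speed of each of marked_pan, plain_pan below 0.01 m/s and distance of each of rotor, bezel, lever from where it was at the start of the episode below 0.02 m); the robot touches nothing.
It fails at once if a pan is lifted off the shelf (the bottom edge under its handle rises over 20 mm) (height (world z) of any of marked_pan_heel, plain_pan_heel above 0.02 m).
It fails at once if the unstamped pan is pushed away (its heel moves over 60 mm) (distance of plain_pan_heel from where it was at the start of the episode above 0.06 m).
It fails at once if a loose latch part is moved over 20 mm (distance of any of rotor, bezel, lever from where it was at the start of the episode above 0.02 m).
It also fails if it takes over 67 s, if anything falls off the work surface, if the arm or the gripper's body presses on something with over 40 N, if the wrist force passes 120 N, or if a joint passes its speed limit or range.

## Working session

There is one attempt and no reset: what is moved stays moved. The work goes in short steps, Python scripts to look and compute and a tool call to move; the robot and the scene stay as the last step left them, time stands still between calls to the robot, and variables do not carry over. Pictures are saved under pics/ and viewed, and the job is handed in when it is done.

Besides the shell and the picture viewer there is one more tool, called after "Request:" as name(argument=value, ...), one argument or row to a line, values as JSON. carry_out: Moves the arm, as the interface text tells. Shifts and turns lie within -1 to 1; 1 stands for 0.06 m of shift or 8 degrees of turn. Its arguments: {"type":"object","properties":{"xyz":{"type":"array"},"dr":{"type":"array"},"gripper":{"type":"number"}},"required":["xyz","dr"]}

```bash
ls; mkdir -p pics
python3 - <<'E'
from plant import get_obs, capture
import cv2, numpy as np
np.set_printoptions(precision=3,suppress=True)
o=get_obs(); print(o)
for n in ("scene","top"):
    c=capture(n); cv2.imwrite(f"pics/{n}0.png",c["image"]); print(n,{k:v for k,v in c.items() if k!="image"})
    np.savez(f"{n}0.npz",**c)
E
```

```text
pics
{'time': 0.0, 'joint_positions': array([-1.29 ,  0.343,  1.525,  0.   ,  1.275, -0.146]), 'dq': array([-0.001,  0.   , -0.001,  0.001, -0.002, -0.   ]), 'tau': array([  0.001, -43.124, -24.422,   0.072,   0.056,  -0.   ]), 'tool_pos': array([ 217.257, -477.54 ,  248.033]), 'tcp_rot': array([-3.14 , -0.   ,  0.427]), 'contact_force': array([0.232, 0.197, 0.313]), 'moment': array([-0.034, -0.01 , -0.006]), 'grip_width': 92.12056666410734}
scene {'fx': 373.76946094536567, 'fy': 373.76946094536567, 'cx': 259.9879037959384, 'cy': 192.6763936295167, 'pose': array([[   0.712,   -0.536,    0.453, 1054.276],
       [   0.702,    0.556,   -0.446, -493.085],
       [  -0.013,    0.635,    0.772,  796.892],
       [   0.   ,    0.   ,    0.   ,    1.   ]])}
top {'fx': 416.6246929170867, 'fy': 416.6246929170867, 'cx': 258.19002533624507, 'cy': 186.85142136535066, 'pose': array([[  -0.016,    0.985,   -0.172,  410.97 ],
       [  -1.   ,   -0.018,   -0.011,  -78.202],
       [  -0.014,    0.172,    0.985, 1186.32 ],
       [   0.   ,    0.   ,    0.   ,    1.   ]])}
```

View pics/scene0.png

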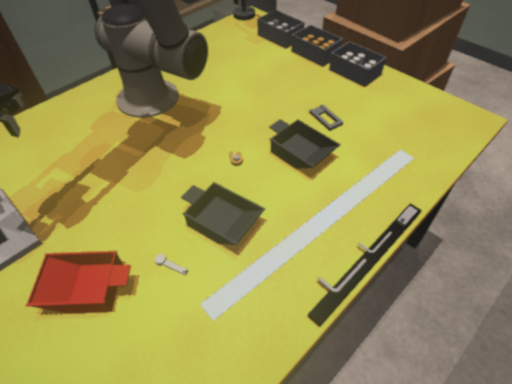

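View pics/top0.png

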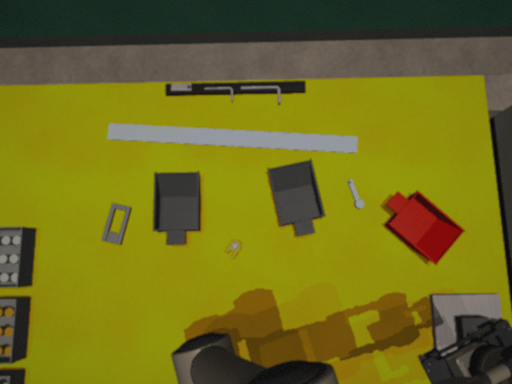

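The top view shows the left pan at about (177,205) and the right pan at about (297,195). The line runs from (108,132) to (357,145). The rotor is at (233,247), the bezel at (116,224) and the lever at (355,194). I'll enlarge these.

Run:
```python
import cv2
im=cv2.imread("pics/top0.png")
cv2.imwrite("pics/topA.png",cv2.resize(im[155:260,90:250],None,fx=5,fy=5,interpolation=cv2.INTER_CUBIC))
cv2.imwrite("pics/topB.png",cv2.resize(im[145:250,225:385],None,fx=5,fy=5,interpolation=cv2.INTER_CUBIC))
```

```text
(no output)
```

View pics/topA.png

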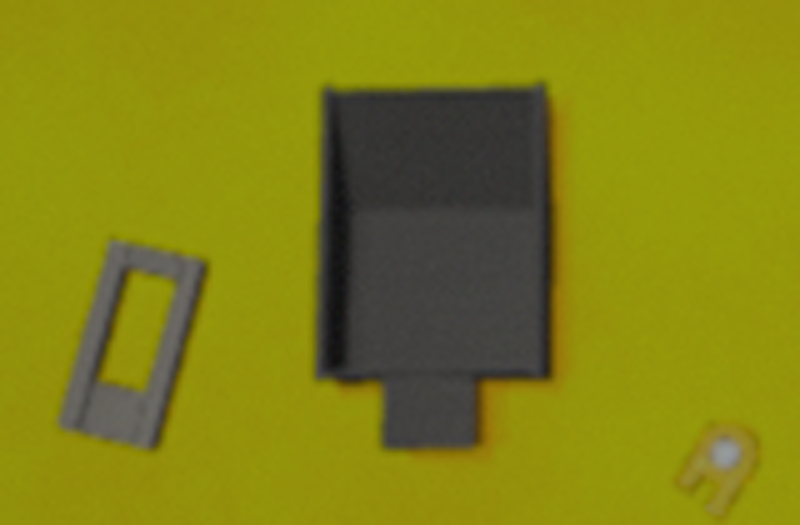

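View pics/topB.png

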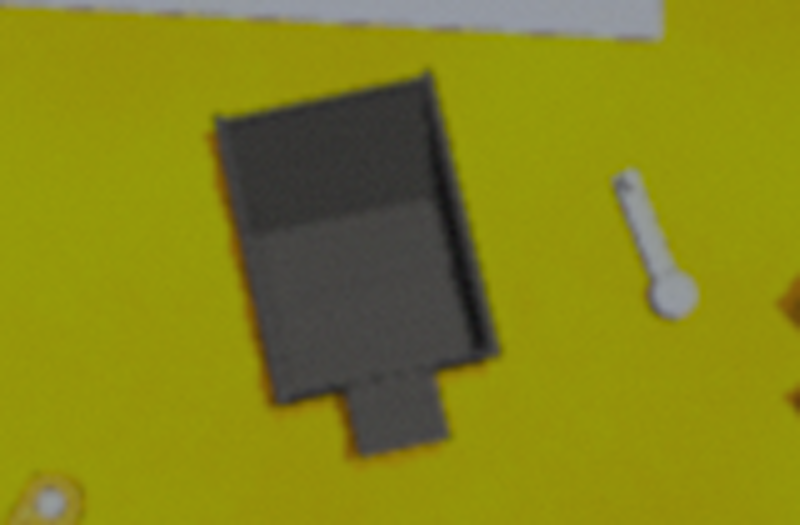

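```bash
cat > h.py <<'E'
import numpy as np
def world(c,uv,z):
    uv=np.atleast_2d(np.array(uv,float)); P=c["pose"]
    d=np.c_[(uv[:,0]-c["cx"])/c["fx"],-(uv[:,1]-c["cy"])/c["fy"],-np.ones(len(uv))]@P[:3,:3].T
    o=P[:3,3]; return o+d*((z-o[2])/d[:,2])[:,None]
def pix(c,p):
    P=c["pose"]; q=(np.atleast_2d(p)-P[:3,3])@P[:3,:3]
    return np.c_[c["cx"]-c["fx"]*q[:,0]/q[:,2], c["cy"]+c["fy"]*q[:,1]/q[:,2]]
E
python3 - <<'E'
import numpy as np,cv2
from h import *
np.set_printoptions(precision=1,suppress=True)
c=np.load("top0.npz")
f=lambda pts,off:(np.array(pts)+.5)/5-.5+np.array(off)
L=f([(326,90),(543,88),(549,378),(319,377),(384,447),(478,447)],(90,155))
R=f([(220,120),(430,76),(497,354),(275,402),(357,455),(450,437)],(225,145))
for n,p in(("L",L),("R",R)):
    w=world(c,p,55); print(n);print(w[:,:2])
    rim=(w[0]+w[1])/2; heel=(w[2]+w[3])/2; h=(w[4]+w[5])/2
    print("rim",rim,"heel",heel,"handle",h,"wid",np.linalg.norm(w[0]-w[1]),np.linalg.norm(w[2]-w[3]),"len",np.linalg.norm(rim-heel),np.linalg.norm(heel-h),"yaw",np.arctan2(*(rim-h)[[1,0]]))
print(world(c,f([(727,452)],(90,155)),20), world(c,f([(135,345)],(90,155)),14),world(c,f([(674,295),(627,178)],(225,145)),16))
# line
im=c["image"]; hsv=cv2.cvtColor(im,cv2.COLOR_BGR2HSV)
m=((hsv[...,1]<70)&(hsv[...,2]>120)).astype(np.uint8); m[:100]=0;m[165:]=0;m[:,:95]=0;m[:,370:]=0
n,lab,st,ce=cv2.connectedComponentsWithStats(m);k=1+np.argmax(st[1:,4]);print(st[k])
ys,xs=np.where(lab==k); w=world(c,np.c_[xs,ys],0)[:,:2]
r=cv2.minAreaRect(w.astype(np.float32));print(r, w.mean(0))
vx=cv2.fitLine(w.astype(np.float32),cv2.DIST_L2,0,.01,.01).ravel();print(vx)
E
```

```text
L
[[654.6 221.8]
 [653.5 100.7]
 [492.6  96. ]
 [495.3 221.3]
 [456.9 185. ]
 [456.1 134.1]]
rim [654.  161.3  55. ] heel [493.9 158.6  55. ] handle [456.5 159.5  55. ] wid 121.04076450861508 125.28104344034267 len 160.11800548321835 37.418925953110815 yaw 0.008704107837047531
R
[[ 660.   -95.1]
 [ 682.9 -212.4]
 [ 527.1 -243. ]
 [ 503.  -121.8]
 [ 473.7 -165.3]
 [ 482.6 -215.7]]
rim [ 671.5 -153.8   55. ] heel [ 515.1 -182.4   55. ] handle [ 478.1 -190.5   55. ] wid 119.56419009523574 123.59543479890263 len 158.98810896110137 37.796676728543915 yaw 0.18785580743096095
[[452.5   2.   20. ]] [[518.1 337.   14. ]] [[ 562.7 -349.8   16. ]
 [ 630.4 -326.9   16. ]]
[ 107  123  251   30 4140]
((768.2234497070312, 11.982208251953125), (739.4125366210938, 51.29863739013672), 85.71053314208984) [768.    8.2]
[  0.1   1.  768.    8.2]
```

```bash
cat >> h.py <<'E'
import json,os
from scipy.spatial.transform import Rotation as Ro
def load():
    d=json.load(open("cmd.json")); return np.array(d["p"]),Ro.from_quat(d["q"])
def save(p,R): json.dump(dict(p=list(p),q=list(R.as_quat())),open("cmd.json","w"))
def tool(yaw,phi): return Ro.from_euler("z",yaw)*Ro.from_euler("y",-phi)*Ro.from_euler("x",np.pi)
def plan(poses,n,dec=2):
    """poses: list of (pos,Rot) waypoints, n rows each; prints rounded rows, saves commanded pose"""
    p,R=load(); X=[];D=[]
    for (q,Q),k in zip(poses,n):
        p0,R0=p.copy(),R; rv=(R0.inv()*Q).as_rotvec()
        for i in range(1,k+1):
            tp=p0+(np.array(q)-p0)*i/k; tR=R0*Ro.from_rotvec(rv*i/k)
            x=np.round(R.inv().apply(tp-p)/60,dec); d=np.round(np.degrees((R.inv()*tR).as_rotvec())/8,dec)
            x=x+0.;d=d+0.
            p=p+R.apply(x*60); R=R*Ro.from_rotvec(np.radians(d*8)); X.append(x.tolist());D.append(d.tolist())
    save(p,R)
    for i in range(0,len(X),8):
        print('xyz',json.dumps(X[i:i+8])); print('dr',json.dumps(D[i:i+8]))
    print("max",np.abs(X).max(),np.abs(D).max(),"end",p)
def contact(heel,yaw,th,phi,o=30,u=55,edge=9.5):
    """TCP pose with far tip edge on the plate point (o out,u up) at tip angle th"""
    fo=-(o*np.cos(th)+u*np.sin(th)); fz=u*np.cos(th)-o*np.sin(th)
    fo+=-edge*np.cos(phi)-22*np.sin(phi); fz+=-edge*np.sin(phi)+22*np.cos(phi)
    return np.array([heel[0]+fo*np.cos(yaw),heel[1]+fo*np.sin(yaw),fz]),tool(yaw,phi)
E
python3 - <<'E'
from h import *
save([217.352,-477.913,248.741],tool(.427,0))
p,R=contact((494.2,159),.008,0,0)
plan([([400,-200,230],tool(.2,0)),(p+[0,0,30],R)],[8,8])
E
```

```text
xyz [[0.59, -0.37, 0.04], [0.57, -0.38, 0.04], [0.57, -0.41, 0.04], [0.55, -0.42, 0.04], [0.54, -0.43, 0.04], [0.53, -0.45, 0.03], [0.51, -0.46, 0.04], [0.5, -0.48, 0.04]]
dr [[0.0, 0.0, 0.2], [0.0, 0.0, 0.21], [0.0, 0.0, 0.2], [0.0, 0.0, 0.2], [0.0, 0.0, 0.21], [0.0, 0.0, 0.2], [0.0, 0.0, 0.2], [0.0, 0.0, 0.21]]
xyz [[0.26, -0.71, 0.26], [0.24, -0.72, 0.25], [0.23, -0.72, 0.26], [0.21, -0.72, 0.26], [0.19, -0.73, 0.25], [0.17, -0.74, 0.26], [0.16, -0.74, 0.26], [0.14, -0.74, 0.25]]
dr [[0.0, 0.0, 0.17], [0.0, 0.0, 0.17], [0.0, 0.0, 0.17], [0.0, 0.0, 0.18], [0.0, 0.0, 0.17], [0.0, 0.0, 0.17], [0.0, 0.0, 0.17], [0.0, 0.0, 0.17]]
max 0.74 0.21 end [454.88463734 158.51810319 107.141     ]
```

Request:
carry_out(
  xyz=[
    [0.59,-0.37,0.04],
    [0.57,-0.38,0.04],
    [0.57,-0.41,0.04],
    [0.55,-0.42,0.04],
    [0.54,-0.43,0.04],
    [0.53,-0.45,0.03],
    [0.51,-0.46,0.04],
    [0.5,-0.48,0.04],
  ],
  dr=[
    [0.0,0.0,0.2],
    [0.0,0.0,0.21],
    [0.0,0.0,0.2],
    [0.0,0.0,0.2],
    [0.0,0.0,0.21],
    [0.0,0.0,0.2],
    [0.0,0.0,0.2],
    [0.0,0.0,0.21],
  ],
  gripper=-1,
)

```text
time: 1.1
tool_pos: [400.2, -198.7, 229.8]
tcp_rot: [-3.141, 0.0, 0.198]
contact_force: [-0.2, 0.0, 0.4]
grip_width: 16.6
```

Request:
carry_out(
  xyz=[
    [0.26,-0.71,0.26],
    [0.24,-0.72,0.25],
    [0.23,-0.72,0.26],
    [0.21,-0.72,0.26],
    [0.19,-0.73,0.25],
    [0.17,-0.74,0.26],
    [0.16,-0.74,0.26],
    [0.14,-0.74,0.25],
  ],
  dr=[
    [0.0,0.0,0.17],
    [0.0,0.0,0.17],
    [0.0,0.0,0.17],
    [0.0,0.0,0.18],
    [0.0,0.0,0.17],
    [0.0,0.0,0.17],
    [0.0,0.0,0.17],
    [0.0,0.0,0.17],
  ],
)

```text
time: 2.1
tool_pos: [454.9, 160.0, 106.4]
tcp_rot: [3.141, 0.0, 0.007]
contact_force: [0.3, 0.1, -0.2]
grip_width: 0.5
```

Request:
carry_out(
  xyz=[
    [0,0,0],
    [0,0,0],
  ],
  dr=[
    [0,0,0],
    [0,0,0],
  ],
)

```text
time: 2.35
tool_pos: [454.7, 158.3, 106.9]
tcp_rot: [3.141, 0.001, 0.009]
contact_force: [-0.2, 0.1, -0.3]
grip_width: 0.7
```

Run:
```python
from plant import *
import cv2
o=get_obs();print(o["joint_positions"].round(2),o["tool_pos"])
c=capture("scene");cv2.imwrite("pics/s1.png",cv2.resize(c["image"][60:230,150:400],None,fx=3,fy=3,interpolation=2))
c=capture("wrist");cv2.imwrite("pics/w1.png",c["image"])
```

```text
[ 0.18  0.44  1.83 -0.    0.88  1.74] [454.69290463 158.26169004 106.88259706]
```

View pics/s1.png

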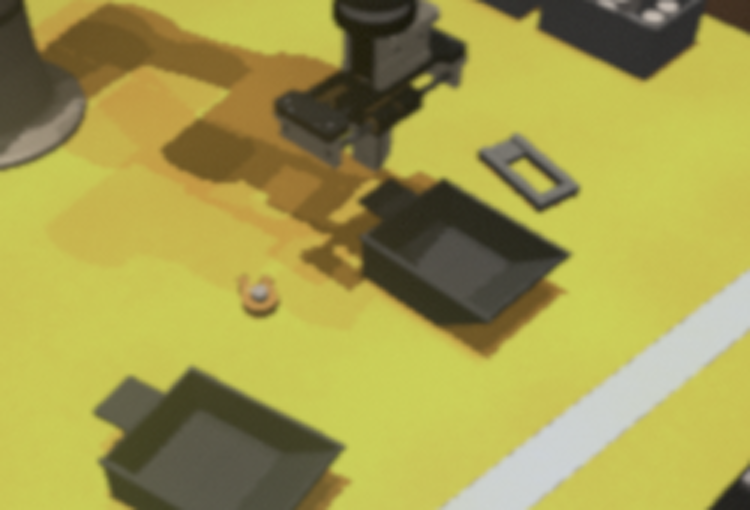

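View pics/w1.png

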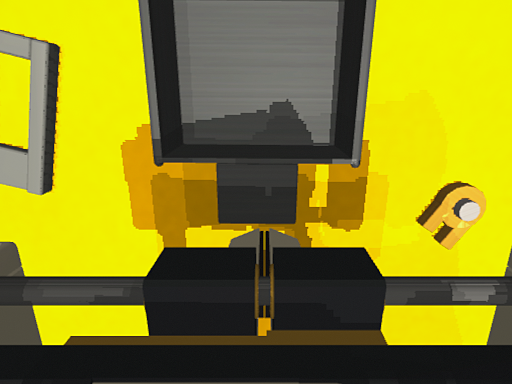

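Scene view: the closed fingers hang just behind the left handle. The wrist view shows the handle at columns 218–297, its end near row 222 and the near wall at row 163. I'll check those points with the wrist calibration.

Run:
```python
from plant import *
from h import *
np.set_printoptions(precision=1,suppress=True)
c=capture("wrist")
print(world(c,[(218,223),(296,223),(158,165),(358,165)],55))
print(pix(c,[[454.7,158.3,84.9],[464,158.3,84.9]]))
h=(494.2,159)
P=[contact(h,.008,0,0)];n=[6]
for t in (.2,.4,.6,.78): P.append(contact(h,.008,t,t/2)); n.append(4)
# approach fast to 4mm above, then follow
plan(P,n,3)
```

```text
[[455.8 186.6  55. ]
 [456.2 137.4  55. ]
 [493.  221.1  55. ]
 [493.8 101.8  55. ]]
[[262.7 246.9]
 [262.8 231.2]]
xyz [[-0.001, 0.0, 0.084], [0.0, -0.001, 0.083], [-0.001, 0.0, 0.084], [0.0, -0.001, 0.084], [-0.001, 0.0, 0.084], [0.0, -0.001, 0.083], [-0.052, 0.0, 0.034], [-0.053, 0.0, 0.032]]
dr [[0.0, 0.0, 0.0], [0.0, 0.0, 0.0], [0.0, 0.0, 0.0], [0.0, 0.0, 0.001], [0.0, 0.0, 0.0], [0.0, 0.0, 0.0], [0.0, 0.179, 0.0], [0.0, 0.179, 0.0]]
xyz [[-0.053, 0.0, 0.032], [-0.055, 0.0, 0.03], [-0.049, 0.0, 0.038], [-0.05, 0.0, 0.037], [-0.05, 0.0, 0.035], [-0.052, 0.0, 0.034], [-0.045, 0.0, 0.042], [-0.046, 0.0, 0.04]]
dr [[0.0, 0.179, 0.0], [0.0, 0.179, 0.0], [0.0, 0.179, 0.0], [0.0, 0.179, 0.0], [0.0, 0.179, 0.0], [0.0, 0.179, 0.0], [0.0, 0.179, 0.0], [0.0, 0.179, 0.0]]
xyz [[-0.048, 0.0, 0.04], [-0.048, 0.0, 0.038], [-0.038, 0.0, 0.04], [-0.038, 0.0, 0.04], [-0.04, 0.0, 0.039], [-0.04, 0.0, 0.037]]
dr [[0.0, 0.179, 0.0], [0.0, 0.18, 0.0], [0.0, 0.161, 0.0], [0.0, 0.161, 0.0], [0.0, 0.161, 0.0], [0.0, 0.161, 0.0]]
max 0.084 0.18 end [417.  158.4  34.8]
```

Request:
carry_out(
  xyz=[
    [-0.001,0.0,0.084],
    [0.0,-0.001,0.083],
    [-0.001,0.0,0.084],
    [0.0,-0.001,0.084],
    [-0.001,0.0,0.084],
    [0.0,-0.001,0.083],
    [-0.052,0.0,0.034],
    [-0.053,0.0,0.032],
  ],
  dr=[
    [0.0,0.0,0.0],
    [0.0,0.0,0.0],
    [0.0,0.0,0.0],
    [0.0,0.0,0.001],
    [0.0,0.0,0.0],
    [0.0,0.0,0.0],
    [0.0,0.179,0.0],
    [0.0,0.179,0.0],
  ],
)

```text
time: 3.5
tool_pos: [448.8, 158.7, 73.4]
tcp_rot: [-3.142, -0.052, 0.008]
contact_force: [-0.3, -1.1, 6.4]
grip_width: 0.6
```

Request:
carry_out(
  xyz=[
    [-0.053,0.0,0.032],
    [-0.055,0.0,0.03],
    [-0.049,0.0,0.038],
    [-0.05,0.0,0.037],
    [-0.05,0.0,0.035],
    [-0.052,0.0,0.034],
    [-0.045,0.0,0.042],
    [-0.046,0.0,0.04],
  ],
  dr=[
    [0.0,0.179,0.0],
    [0.0,0.179,0.0],
    [0.0,0.179,0.0],
    [0.0,0.179,0.0],
    [0.0,0.179,0.0],
    [0.0,0.179,0.0],
    [0.0,0.179,0.0],
    [0.0,0.179,0.0],
  ],
)

```text
time: 4.5
tool_pos: [427.5, 158.6, 52.8]
tcp_rot: [-3.141, -0.252, 0.008]
contact_force: [-0.6, 0.1, 3.1]
grip_width: 0.3
```

Run:
```python
from plant import *
import cv2
o=get_obs();print(o["joint_positions"].round(2),o["tool_pos"],o["contact_force"],o["moment"])
c=capture("scene");cv2.imwrite("pics/s2.png",cv2.resize(c["image"][60:230,150:400],None,fx=3,fy=3,interpolation=2))
```

```text
[ 0.22  0.43  2.13 -0.16  0.34  1.93] [427.48231783 158.61068102  52.83649328] [-0.60427917  0.13590186  3.11111848] [ 0.03774926  0.12409073 -0.0086418 ]
```

View pics/s2.png

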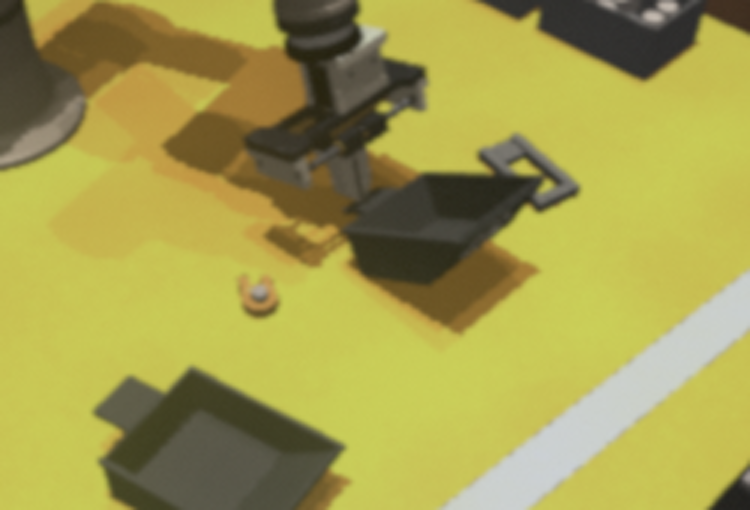

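The left pan tips cleanly, but joint 5 is at 0.34, close to its 0.28 limit. For the rest of the stroke I'll straighten the tool again.

Run:
```python
from h import *
h=(494.2,159)
p,R=contact(h,.008,.5,.25); print(p); save(p,R)
P=[];n=[]
for t,f in ((.5,.15),(.6,.1),(.7,.05),(.79,.0)): P.append(contact(h,.008,t,f)); n.append(2)
plan(P,n,3)
```

```text
[426.85871839 158.46125825  52.85001041]
xyz [[0.019, 0.0, -0.007], [0.018, 0.0, -0.008], [-0.023, 0.0, 0.037], [-0.022, 0.0, 0.038], [-0.017, 0.0, 0.042], [-0.016, 0.0, 0.041], [-0.008, 0.0, 0.04], [-0.007, 0.0, 0.041]]
dr [[0.0, -0.358, 0.0], [0.0, -0.358, 0.0], [0.0, -0.179, 0.0], [0.0, -0.179, 0.0], [0.0, -0.179, 0.0], [0.0, -0.179, 0.0], [0.0, -0.179, 0.0], [0.0, -0.179, 0.0]]
max 0.042 0.358 end [424.5108933  158.44247525  39.37077156]
```

Request:
carry_out(
  xyz=[
    [0.019,0.0,-0.007],
    [0.018,0.0,-0.008],
    [-0.023,0.0,0.037],
    [-0.022,0.0,0.038],
    [-0.017,0.0,0.042],
    [-0.016,0.0,0.041],
    [-0.008,0.0,0.04],
    [-0.007,0.0,0.041],
  ],
  dr=[
    [0.0,-0.358,0.0],
    [0.0,-0.358,0.0],
    [0.0,-0.179,0.0],
    [0.0,-0.179,0.0],
    [0.0,-0.179,0.0],
    [0.0,-0.179,0.0],
    [0.0,-0.179,0.0],
    [0.0,-0.179,0.0],
  ],
)

```text
time: 5.55
tool_pos: [424.5, 158.4, 38.8]
tcp_rot: [3.141, 0.003, 0.008]
contact_force: [-5.8, -0.6, 3.6]
grip_width: 0.6
```

Request:
carry_out(
  xyz=[
    [0,0,0],
    [0,0,0],
    [0,0,0],
  ],
  dr=[
    [0,0,0],
    [0,0,0],
    [0,0,0],
  ],
)

```text
time: 5.92
tool_pos: [425.1, 158.4, 39.3]
tcp_rot: [3.142, -0.001, 0.008]
contact_force: [-3.1, -0.3, 3.1]
grip_width: 0.3
```

Run:
```python
from plant import *
import cv2,numpy as np
o=get_obs();print(o["joint_positions"].round(2),o["tool_pos"],o["contact_force"],o["moment"])
c=capture("scene");cv2.imwrite("pics/s3.png",cv2.resize(c["image"][60:230,150:400],None,fx=3,fy=3,interpolation=2)); np.savez("s3.npz",**c)
```

```text
[ 0.19  0.52  1.96 -0.    0.66  1.75] [425.08917463 158.40512613  39.29271881] [-3.14327921 -0.3168547   3.11085775] [-0.00940003  0.56309568 -0.01669958]
```

View pics/s3.png

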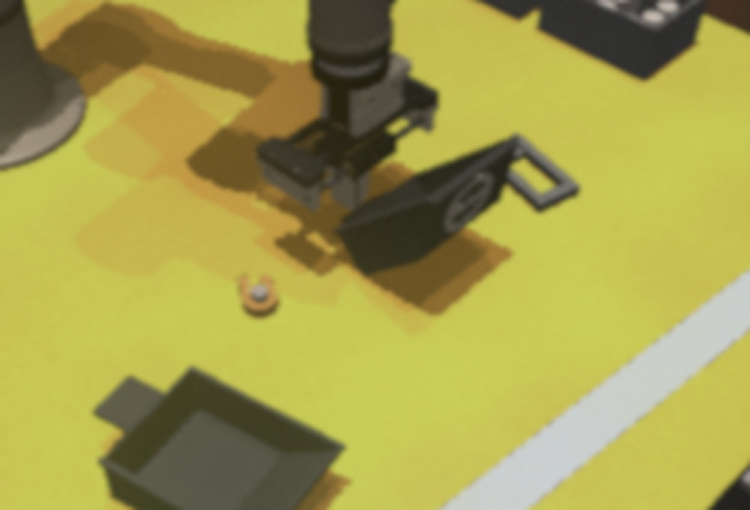

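The stamped ring shows on the left pan's slope, around (468,197) in the crop. Next I'll check the tip angle by projecting the far rim corners.

Run:
```python
from h import *
c=np.load("s3.npz")
for t in(.6,.65,.7,.75,.8,.85):
    pts=[]
    for s,u,y in ((160,55,60),(160,55,-60),(0,55,-60),(0,0,-60)):
        pts.append([494.2+s*np.cos(t)-u*np.sin(t),159+y,s*np.sin(t)+u*np.cos(t)])
    print(t,(((pix(c,pts)-[150,60])+.5)*3-.5).round().tolist())
```

```text
0.6 [[527.0, 159.0], [442.0, 222.0], [335.0, 229.0], [358.0, 277.0]]
0.65 [[522.0, 151.0], [436.0, 214.0], [334.0, 229.0], [358.0, 277.0]]
0.7 [[516.0, 144.0], [430.0, 206.0], [332.0, 229.0], [358.0, 277.0]]
0.75 [[511.0, 137.0], [424.0, 199.0], [331.0, 230.0], [358.0, 277.0]]
0.8 [[505.0, 130.0], [418.0, 191.0], [329.0, 230.0], [358.0, 277.0]]
0.85 [[499.0, 123.0], [412.0, 184.0], [328.0, 231.0], [358.0, 277.0]]
```

Run:
```python
from h import *
h=(494.2,159)
P=[];n=[]
for t in (.6,.4,.2,.0): P.append(contact(h,.008,t,0)); n.append(2)
p,R=P[-1]
P+=[(p+[-20,0,50],R)];n+=[2]
P+=[([410,-20,150],tool(.1,0))];n+=[4]
hr=(515,-182.5); q,Q=contact(hr,.186,0,0)
P+=[(q+[0,0,30],Q)];n+=[4]
plan(P,n,3)
```

```text
xyz [[0.036, 0.0, -0.092], [0.037, 0.0, -0.093], [0.056, 0.0, -0.088], [0.057, 0.0, -0.087], [0.073, 0.0, -0.075], [0.072, 0.0, -0.075], [0.086, 0.0, -0.059], [0.086, 0.0, -0.058]]
dr [[0.0, 0.0, 0.0], [0.0, 0.0, 0.0], [0.0, 0.0, 0.0], [0.0, 0.0, 0.0], [0.0, 0.0, 0.0], [0.0, 0.0, 0.0], [0.0, 0.0, 0.0], [0.0, 0.0, 0.0]]
xyz [[-0.167, -0.001, -0.417], [-0.166, -0.002, -0.416], [-0.109, 0.744, -0.096], [-0.126, 0.741, -0.096], [-0.143, 0.738, -0.096], [-0.16, 0.734, -0.096], [0.204, 0.732, 0.179], [0.188, 0.735, 0.179]]
dr [[0.0, 0.0, 0.0], [0.0, 0.0, 0.0], [0.0, 0.0, -0.165], [0.0, 0.0, -0.164], [0.0, 0.0, -0.165], [0.0, 0.0, -0.165], [0.0, 0.0, -0.154], [0.0, 0.0, -0.154]]
xyz [[0.172, 0.74, 0.18], [0.156, 0.743, 0.179]]
dr [[0.0, 0.0, -0.154], [0.0, 0.0, -0.154]]
max 0.744 0.165 end [ 476.16449795 -189.79272497  106.9941362 ]
```

Request:
carry_out(
  xyz=[
    [0.036,0.0,-0.092],
    [0.037,0.0,-0.093],
    [0.056,0.0,-0.088],
    [0.057,0.0,-0.087],
    [0.073,0.0,-0.075],
    [0.072,0.0,-0.075],
    [0.086,0.0,-0.059],
    [0.086,0.0,-0.058],
  ],
  dr=[
    [0.0,0.0,0.0],
    [0.0,0.0,0.0],
    [0.0,0.0,0.0],
    [0.0,0.0,0.0],
    [0.0,0.0,0.0],
    [0.0,0.0,0.0],
    [0.0,0.0,0.0],
    [0.0,0.0,0.0],
  ],
)

```text
time: 6.98
tool_pos: [456.1, 158.6, 78.1]
tcp_rot: [-3.142, -0.002, 0.008]
contact_force: [0.6, 0.1, 0.0]
grip_width: 0.5
```

Request:
carry_out(
  xyz=[
    [-0.167,-0.001,-0.417],
    [-0.166,-0.002,-0.416],
    [-0.109,0.744,-0.096],
    [-0.126,0.741,-0.096],
    [-0.143,0.738,-0.096],
    [-0.16,0.734,-0.096],
    [0.204,0.732,0.179],
    [0.188,0.735,0.179],
  ],
  dr=[
    [0.0,0.0,0.0],
    [0.0,0.0,0.0],
    [0.0,0.0,-0.165],
    [0.0,0.0,-0.164],
    [0.0,0.0,-0.165],
    [0.0,0.0,-0.165],
    [0.0,0.0,-0.154],
    [0.0,0.0,-0.154],
  ],
)

```text
time: 7.98
tool_pos: [445.1, -107.2, 129.1]
tcp_rot: [3.139, -0.004, 0.143]
contact_force: [1.1, -0.3, 1.1]
grip_width: 0.5
```

Request:
carry_out(
  xyz=[
    [0.172,0.74,0.18],
    [0.156,0.743,0.179],
    [0,0,0],
    [0,0,0],
  ],
  dr=[
    [0.0,0.0,-0.154],
    [0.0,0.0,-0.154],
    [0,0,0],
    [0,0,0],
  ],
)

```text
time: 8.48
tool_pos: [476.5, -189.7, 106.9]
tcp_rot: [3.141, -0.0, 0.185]
contact_force: [-0.3, 0.7, 1.1]
grip_width: 0.3
```

Run:
```python
from plant import *
import cv2,numpy as np
o=get_obs();print(o["joint_positions"].round(2),o["tool_pos"],o["contact_force"])
c=capture("scene");cv2.imwrite("pics/s4.png",cv2.resize(c["image"][60:260,140:390],None,fx=3,fy=3,interpolation=2)); np.savez("s4.npz",**c)
c=capture("wrist");cv2.imwrite("pics/w4.png",c["image"]); np.savez("w4.npz",**c)
```

```text
[-0.53  0.48  1.74  0.    0.91  0.86] [ 476.54736577 -189.69764376  106.90012258] [-0.3087921   0.68411929  1.09712336]
```

View pics/s4.png

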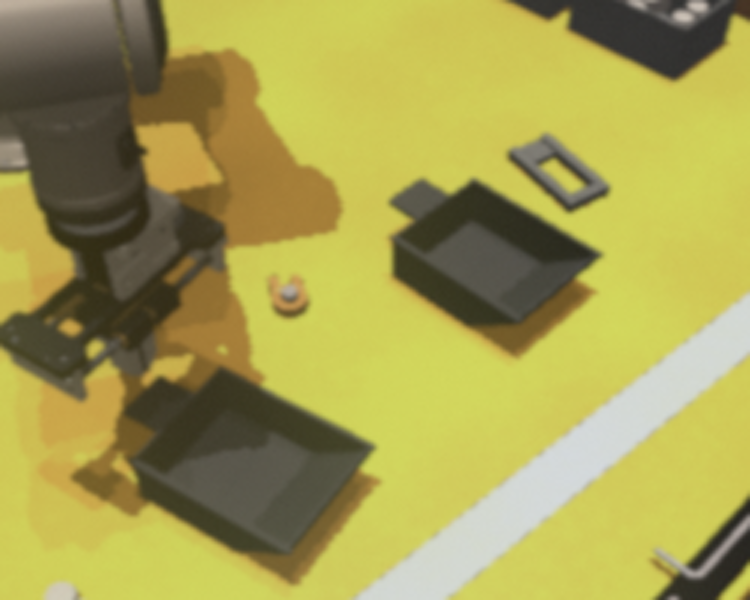

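View pics/w4.png

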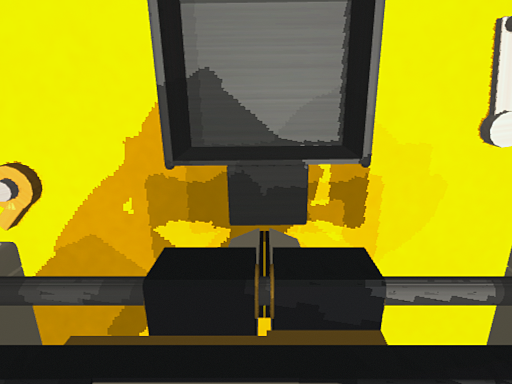

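The left pan lies flat again. In the wrist view the right handle spans columns 229–306 with its end at row 225, and the near wall's corners are at (166,166) and (370,165).

Run:
```python
from h import *
np.set_printoptions(precision=1,suppress=True)
c=np.load("w4.npz")
w=world(c,[(229,225),(306,225),(166,167),(370,165)],55);print(w,(w[0]+w[1])/2,(w[2]+w[3])/2)
h=(w[2]+w[3])[:2]/2; d=(w[0]+w[1])[:2]/2-h; print(np.arctan2(-d[1],-d[0]))
hr=(514.5,-184.); y=.186
P=[];n=[]
q,Q=contact(hr,y,0,0);P.append((q+[0,0,5],Q));n.append(2);P.append((q,Q));n.append(2)
for t in (.2,.4,.6,.79): P.append(contact(hr,y,t,0));n.append(3)
plan(P,n,3)
```

```text
[[ 472.1 -167.4   55. ]
 [ 481.1 -215.2   55. ]
 [ 502.2 -124.7   55. ]
 [ 525.9 -244.    55. ]] [ 476.6 -191.3   55. ] [ 514.1 -184.4   55. ]
0.18299064872420567
xyz [[-0.006, 0.012, 0.208], [-0.007, 0.011, 0.209], [0.0, 0.0, 0.041], [0.0, 0.0, 0.042], [-0.057, 0.0, 0.039], [-0.058, 0.0, 0.039], [-0.057, 0.0, 0.039], [-0.048, 0.0, 0.05]]
dr [[0.0, 0.0, 0.0], [0.0, 0.0, 0.0], [0.0, 0.0, 0.0], [0.0, 0.0, 0.0], [0.0, 0.0, 0.0], [0.0, 0.0, 0.0], [0.0, 0.0, 0.0], [0.0, 0.0, 0.0]]
xyz [[-0.049, 0.0, 0.05], [-0.048, 0.0, 0.05], [-0.038, 0.0, 0.058], [-0.037, 0.0, 0.059], [-0.038, 0.0, 0.058], [-0.024, 0.0, 0.062], [-0.024, 0.0, 0.061], [-0.025, 0.0, 0.062]]
dr [[0.0, 0.0, 0.0], [0.0, 0.0, 0.0], [0.0, 0.0, 0.0], [0.0, 0.0, 0.0], [0.0, 0.0, 0.0], [0.0, 0.0, 0.0], [0.0, 0.0, 0.0], [0.0, 0.0, 0.0]]
max 0.209 0.0 end [ 446.  -196.9   39.4]
```

Request:
carry_out(
  xyz=[
    [-0.006,0.012,0.208],
    [-0.007,0.011,0.209],
    [0.0,0.0,0.041],
    [0.0,0.0,0.042],
    [-0.057,0.0,0.039],
    [-0.058,0.0,0.039],
    [-0.057,0.0,0.039],
    [-0.048,0.0,0.05],
  ],
  dr=[
    [0.0,0.0,0.0],
    [0.0,0.0,0.0],
    [0.0,0.0,0.0],
    [0.0,0.0,0.0],
    [0.0,0.0,0.0],
    [0.0,0.0,0.0],
    [0.0,0.0,0.0],
    [0.0,0.0,0.0],
  ],
)

```text
time: 9.57
tool_pos: [463.6, -193.7, 67.6]
tcp_rot: [3.141, -0.002, 0.186]
contact_force: [-0.3, 1.4, 7.5]
grip_width: 0.6
```

Request:
carry_out(
  xyz=[
    [-0.049,0.0,0.05],
    [-0.048,0.0,0.05],
    [-0.038,0.0,0.058],
    [-0.037,0.0,0.059],
    [-0.038,0.0,0.058],
    [-0.024,0.0,0.062],
    [-0.024,0.0,0.061],
    [-0.025,0.0,0.062],
  ],
  dr=[
    [0.0,0.0,0.0],
    [0.0,0.0,0.0],
    [0.0,0.0,0.0],
    [0.0,0.0,0.0],
    [0.0,0.0,0.0],
    [0.0,0.0,0.0],
    [0.0,0.0,0.0],
    [0.0,0.0,0.0],
  ],
)

```text
time: 10.58
tool_pos: [446.2, -197.0, 38.8]
tcp_rot: [3.142, 0.0, 0.186]
contact_force: [-1.4, -0.4, 2.8]
grip_width: 0.4
```

Request:
carry_out(
  xyz=[
    [0,0,0],
    [0,0,0],
    [0,0,0],
  ],
  dr=[
    [0,0,0],
    [0,0,0],
    [0,0,0],
  ],
)

```text
time: 10.95
tool_pos: [446.4, -196.9, 39.3]
tcp_rot: [3.141, -0.0, 0.186]
contact_force: [-1.1, -0.5, 2.8]
grip_width: 0.2
```

Run:
```python
from plant import *
from h import *
import cv2,numpy as np
o=get_obs();print(o["joint_positions"].round(2),o["tool_pos"],o["contact_force"])
c=capture("scene");cv2.imwrite("pics/s5.png",cv2.resize(c["image"][140:290,140:340],None,fx=4,fy=4,interpolation=2))
y=.186
for t in(.6,.65,.7,.75,.8,.85):
    pts=[]
    for s,u,v in ((160,55,60),(160,55,-60),(0,55,-60),(0,0,-60)):
        f=s*np.cos(t)-u*np.sin(t)
        pts.append([514.5+f*np.cos(y)-v*np.sin(y),-184+f*np.sin(y)+v*np.cos(y),s*np.sin(t)+u*np.cos(t)])
    print(t,(((pix(c,pts)-[140,140])+.5)*4-.5).round().tolist())
```

```text
[-0.57  0.56  1.87 -0.    0.72  0.81] [ 446.39389644 -196.94223513   39.27064357] [-1.10715237 -0.45042517  2.81577856]
0.6 [[411.0, 150.0], [284.0, 285.0], [137.0, 278.0], [186.0, 342.0]]
0.65 [[401.0, 139.0], [274.0, 274.0], [135.0, 278.0], [186.0, 342.0]]
0.7 [[391.0, 129.0], [263.0, 264.0], [133.0, 278.0], [186.0, 342.0]]
0.75 [[381.0, 120.0], [251.0, 253.0], [131.0, 279.0], [186.0, 342.0]]
0.8 [[370.0, 110.0], [240.0, 243.0], [129.0, 279.0], [186.0, 342.0]]
0.85 [[359.0, 101.0], [228.0, 233.0], [128.0, 280.0], [186.0, 342.0]]
```

View pics/s5.png

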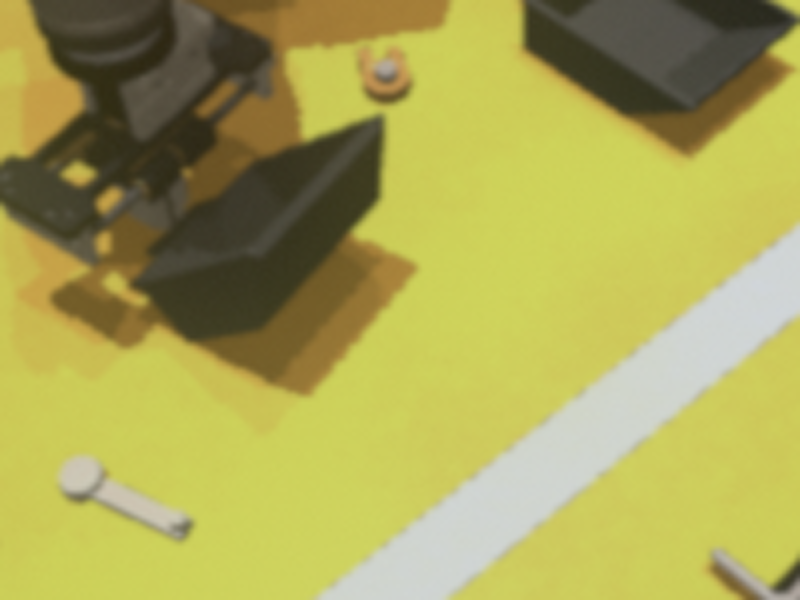

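The right pan's rim corners are at (382,118) and (260,250), which matches a tip of about 0.75 rad. Its slope is bare, so the left pan is the stamped one. I'll let the right pan down and go back to the left.

Run:
```python
from h import *
hr=(514.5,-184.); y=.186
P=[];n=[]
for t in (.6,.4,.2,.0): P.append(contact(hr,y,t,0)); n.append(2)
p,R=P[-1]
P+=[(p+[-20,0,60],R)];n+=[2]
P+=[([410,0,150],tool(.1,0))];n+=[4]
P+=[([450,159,115],tool(.008,0))];n+=[4]
plan(P,n,3)
```

```text
xyz [[0.037, 0.0, -0.092], [0.036, 0.0, -0.093], [0.056, 0.0, -0.088], [0.057, 0.0, -0.087], [0.073, 0.0, -0.075], [0.072, 0.0, -0.075], [0.086, 0.0, -0.059], [0.086, 0.0, -0.058]]
dr [[0.0, 0.0, 0.0], [0.0, 0.0, 0.0], [0.0, 0.0, 0.0], [0.0, 0.0, 0.0], [0.0, 0.0, 0.0], [0.0, 0.0, 0.0], [0.0, 0.0, 0.0], [0.0, 0.0, 0.0]]
xyz [[-0.164, -0.031, -0.5], [-0.163, -0.03, -0.5], [-0.04, -0.819, -0.054], [-0.057, -0.817, -0.054], [-0.075, -0.816, -0.055], [-0.092, -0.815, -0.054], [0.232, -0.643, 0.146], [0.217, -0.647, 0.146]]
dr [[0.0, 0.0, 0.0], [0.0, 0.0, 0.0], [0.0, 0.0, 0.154], [0.0, 0.0, 0.154], [0.0, 0.0, 0.154], [0.0, 0.0, 0.154], [0.0, 0.0, 0.165], [0.0, 0.0, 0.164]]
xyz [[0.202, -0.653, 0.146], [0.187, -0.657, 0.146]]
dr [[0.0, 0.0, 0.165], [0.0, 0.0, 0.165]]
max 0.819 0.165 end [449.97590453 159.02058918 114.97252529]
```

Request:
carry_out(
  xyz=[
    [0.037,0.0,-0.092],
    [0.036,0.0,-0.093],
    [0.056,0.0,-0.088],
    [0.057,0.0,-0.087],
    [0.073,0.0,-0.075],
    [0.072,0.0,-0.075],
    [0.086,0.0,-0.059],
    [0.086,0.0,-0.058],
  ],
  dr=[
    [0.0,0.0,0.0],
    [0.0,0.0,0.0],
    [0.0,0.0,0.0],
    [0.0,0.0,0.0],
    [0.0,0.0,0.0],
    [0.0,0.0,0.0],
    [0.0,0.0,0.0],
    [0.0,0.0,0.0],
  ],
)

```text
time: 12.0
tool_pos: [476.8, -191.0, 77.9]
tcp_rot: [3.141, -0.001, 0.186]
contact_force: [0.3, 0.1, 1.0]
grip_width: 0.3
```

Request:
carry_out(
  xyz=[
    [-0.164,-0.031,-0.5],
    [-0.163,-0.03,-0.5],
    [-0.04,-0.819,-0.054],
    [-0.057,-0.817,-0.054],
    [-0.075,-0.816,-0.055],
    [-0.092,-0.815,-0.054],
    [0.232,-0.643,0.146],
    [0.217,-0.647,0.146],
  ],
  dr=[
    [0.0,0.0,0.0],
    [0.0,0.0,0.0],
    [0.0,0.0,0.154],
    [0.0,0.0,0.154],
    [0.0,0.0,0.154],
    [0.0,0.0,0.154],
    [0.0,0.0,0.165],
    [0.0,0.0,0.164],
  ],
)

```text
time: 13.0
tool_pos: [430.8, 81.1, 132.6]
tcp_rot: [-3.142, -0.002, 0.053]
contact_force: [1.1, -0.3, -0.9]
grip_width: 0.7
```

Request:
carry_out(
  xyz=[
    [0.202,-0.653,0.146],
    [0.187,-0.657,0.146],
    [0,0,0],
    [0,0,0],
    [0,0,0],
    [0,0,0],
  ],
  dr=[
    [0.0,0.0,0.165],
    [0.0,0.0,0.165],
    [0,0,0],
    [0,0,0],
    [0,0,0],
    [0,0,0],
  ],
  gripper=0.52,
)

```text
time: 13.75
tool_pos: [450.5, 158.2, 115.1]
tcp_rot: [3.142, -0.0, 0.006]
contact_force: [-0.3, 0.3, -0.5]
grip_width: 56.1
```

Run:
```python
from plant import *
import cv2,numpy as np
o=get_obs();print(o["joint_positions"].round(2),o["tool_pos"],o["contact_force"])
c=capture("top");cv2.imwrite("pics/t6.png",cv2.resize(c["image"][110:270,80:380],None,fx=2.6,fy=2.6,interpolation=2)); np.savez("t6.npz",**c)
c=capture("wrist");cv2.imwrite("pics/w6.png",c["image"]); np.savez("w6.npz",**c)
```

```text
[ 0.18  0.42  1.83 -0.    0.89  1.74] [450.49617701 158.21977847 115.05844253] [-0.30617057  0.32259111 -0.54321767]
```

View pics/t6.png

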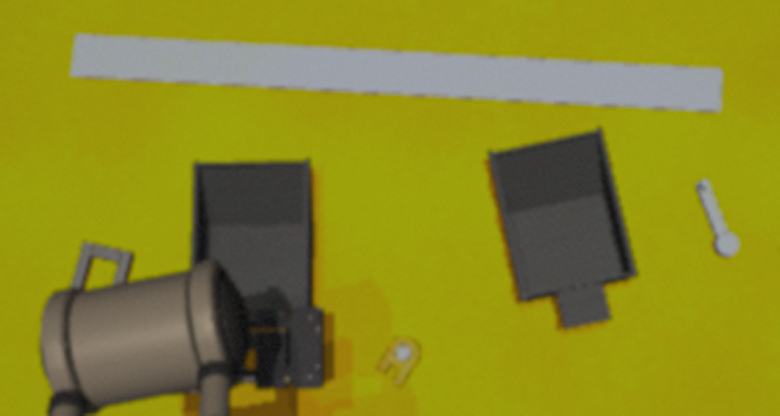

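View pics/w6.png

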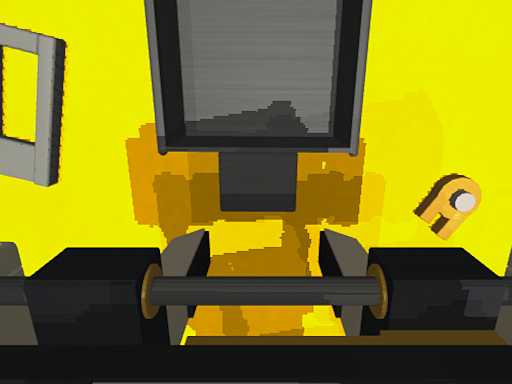

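Run:
```python
from h import *
np.set_printoptions(precision=1,suppress=True)
c=np.load("w6.npz"); w=world(c,[(220,211),(295,211),(160,155),(356,155)],55);print(w)
t=np.load("t6.npz"); f=lambda p:(np.array(p)+.5)/2.6-.5+[80,110]
r=world(t,f([(195,162),(309,160),(490,155),(601,130),(634,274),(521,299)]),55);print(r)
print("rimL",(r[0]+r[1])/2,"heelR",(r[4]+r[5])/2)
print(world(t,f([(402,352)]),20),world(t,f([(726,243)]),16))
a=np.radians(85.71);n=np.array([np.sin(a),-np.cos(a)])
print("signed", n@(((r[0]+r[1])/2)[:2]-[768.2,12.]))
P=[([470,159.5,85],tool(.008,0)),([470,159.5,36],tool(.008,0))]
plan(P,[3,4],3)
```

```text
[[456.4 186.9  55. ]
 [456.8 138.2  55. ]
 [493.  222.6  55. ]
 [493.8 102.   55. ]]
[[ 656.3  222.1   55. ]
 [ 656.2   99.8   55. ]
 [ 658.   -93.8   55. ]
 [ 683.2 -213.1   55. ]
 [ 528.  -241.8   55. ]
 [ 503.9 -123.1   55. ]]
rimL [656.3 161.   55. ] heelR [ 515.9 -182.4   55. ]
[[452.3   3.9  20. ]] [[ 564.  -348.5   16. ]]
signed -122.7647935840589
xyz [[0.111, -0.002, 0.167], [0.112, -0.002, 0.166], [0.111, -0.001, 0.167], [0.0, 0.0, 0.204], [0.0, 0.0, 0.204], [0.0, 0.0, 0.204], [0.0, 0.0, 0.204]]
dr [[0.0, 0.0, 0.0], [0.0, 0.0, 0.0], [0.0, 0.0, 0.0], [0.0, 0.0, 0.0], [0.0, 0.0, 0.0], [0.0, 0.0, 0.0], [0.0, 0.0, 0.0]]
max 0.204 0.0 end [470.  159.5  36. ]
```

Request:
carry_out(
  xyz=[
    [0.111,-0.002,0.167],
    [0.112,-0.002,0.166],
    [0.111,-0.043,0.167],
    [0.0,0.0,0.204],
    [0.0,0.0,0.204],
    [0.0,0.0,0.204],
    [0.0,0.0,0.204],
    [0,0,0],
  ],
  dr=[
    [0.0,0.0,0.0],
    [0.0,0.0,0.0],
    [0.0,0.0,0.0],
    [0.0,0.0,0.0],
    [0.0,0.0,0.0],
    [0.0,0.0,0.0],
    [0.0,0.0,0.0],
    [0,0,0],
  ],
)

```text
time: 14.85
tool_pos: [469.7, 161.8, 34.8]
tcp_rot: [3.141, 0.002, 0.008]
contact_force: [0.1, -0.2, 0.3]
grip_width: 69.5
```

Run:
```python
from plant import *
import cv2,numpy as np
o=get_obs();print(o["joint_positions"].round(2),o["tool_pos"],o["contact_force"],o["grip_width"])
c=capture("wrist");cv2.imwrite("pics/w7.png",c["image"])
from h import *
save([470,162,36],tool(.008,0))
plan([([605,163,36],tool(.008,0))],[16],3)
```

```text
[ 0.18  0.58  1.84 -0.    0.72  1.74] [469.6826208  161.82871718  34.76222338] [ 0.06103418 -0.20213744  0.27025516] 69.52897161880331
xyz [[0.141, 0.0, 0.0], [0.14, 0.0, 0.0], [0.141, 0.0, 0.0], [0.141, 0.0, 0.0], [0.14, 0.0, 0.0], [0.141, 0.001, 0.0], [0.14, 0.0, 0.0], [0.141, 0.0, 0.0]]
dr [[0.0, 0.0, 0.0], [0.0, 0.0, 0.0], [0.0, 0.0, 0.0], [0.0, 0.0, 0.0], [0.0, 0.0, 0.0], [0.0, 0.0, 0.0], [0.0, 0.0, 0.0], [0.0, 0.0, 0.0]]
xyz [[0.141, 0.0, 0.0], [0.14, 0.0, 0.0], [0.141, 0.0, 0.0], [0.141, 0.0, 0.0], [0.14, 0.0, 0.0], [0.141, 0.0, 0.0], [0.14, 0.0, 0.0], [0.141, 0.0, 0.0]]
dr [[0.0, 0.0, 0.0], [0.0, 0.0, 0.0], [0.0, 0.0, 0.0], [0.0, 0.0, 0.0], [0.0, 0.0, 0.0], [0.0, 0.0, 0.0], [0.0, 0.0, 0.0], [0.0, 0.0, 0.0]]
max 0.141 0.0 end [604.99616002 163.0199904   36.        ]
```

View pics/w7.png

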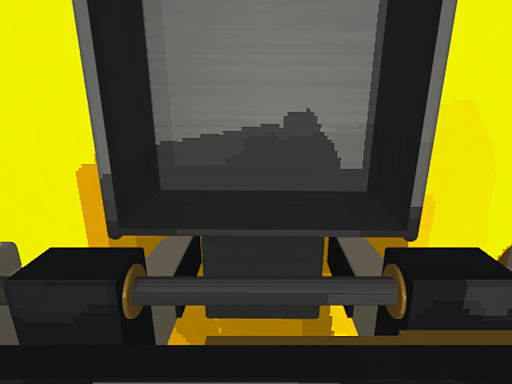

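The fingers straddle the handle without touching it (inner faces near columns 195 and 330, handle at 203–322). Now the push.

Request:
carry_out(
  xyz=[
    [0.14,0,0],
    [0.14,0,0],
    [0.14,0,0],
    [0.14,0,0],
    [0.14,0,0],
    [0.14,0,0],
    [0.14,0,0],
    [0.14,0,0],
  ],
  dr=[
    [0,0,0],
    [0,0,0],
    [0,0,0],
    [0,0,0],
    [0,0,0],
    [0,0,0],
    [0,0,0],
    [0,0,0],
  ],
)

```text
time: 15.9
tool_pos: [538.1, 162.5, 35.8]
tcp_rot: [3.141, 0.0, 0.008]
contact_force: [-4.8, -0.5, 3.5]
grip_width: 69.8
```

Request:
carry_out(
  xyz=[
    [0.14,0,0],
    [0.14,0,0],
    [0.14,0,0],
    [0.14,0,0],
    [0.14,0,0],
    [0.14,0,0],
    [0.06,0,0],
    [0,0,0],
  ],
  dr=[
    [0,0,0],
    [0,0,0],
    [0,0,0],
    [0,0,0],
    [0,0,0],
    [0,0,0],
    [0,0,0],
    [0,0,0],
  ],
)

```text
time: 16.9
tool_pos: [592.5, 162.8, 35.7]
tcp_rot: [-3.142, -0.002, 0.008]
contact_force: [0.3, 0.1, 0.5]
grip_width: 69.7
```

Run:
```python
from plant import *
import cv2,numpy as np
o=get_obs();print(o["joint_positions"].round(2),o["tool_pos"],o["contact_force"],o["grip_width"])
c=capture("top");cv2.imwrite("pics/t8.png",cv2.resize(c["image"][100:220,110:270],None,fx=5,fy=5,interpolation=2)); np.savez("t8.npz",**c)
```

```text
[ 0.14  0.73  1.5  -0.    0.91  1.71] [592.49316063 162.84086979  35.69030819] [0.31290624 0.11535278 0.48913723] 69.71808676870661
```

View pics/t8.png

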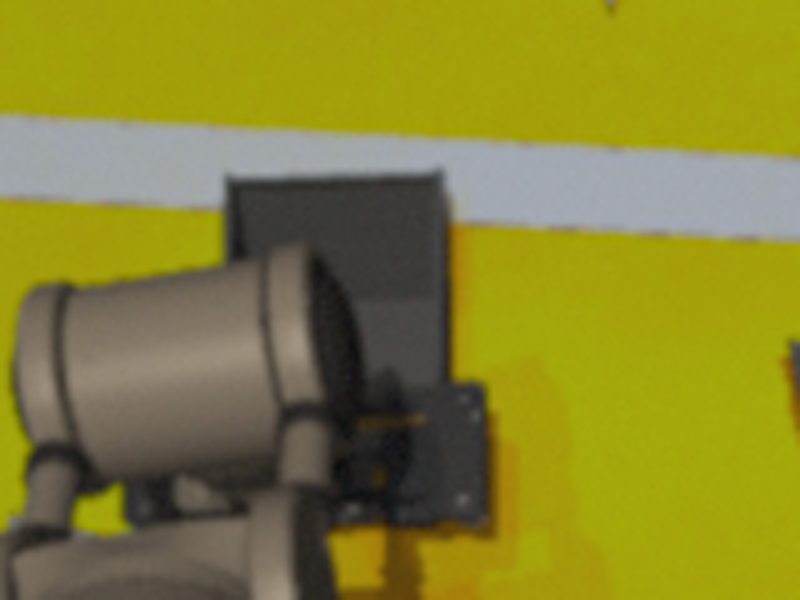

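The far rim runs from (229,180) to (440,174), just over the line's near half. I'll measure how far it still has to go.

Run:
```python
from h import *
np.set_printoptions(precision=1,suppress=True)
c=np.load("t8.npz"); f=lambda p:(np.array(p)+.5)/5-.5+[110,100]
r=world(c,f([(229,178),(440,173)]),55); m=(r[0]+r[1])/2;print(r,m)
a=np.radians(85.71);n=np.array([np.sin(a),-np.cos(a)]); print(n@(m[:2]-[768.2,12]))
# line edges at col~0-200 and 460+
e=world(c,f([(130,122),(130,203),(600,146),(600,230)]),0);print(e); print((e-[768.2,12,0])[:,:2]@n)
```

```text
[[762.7 223.   55. ]
 [763.2 103.4  55. ]] [762.9 163.2  55. ]
-16.5541157777876
[[815.6 297.8   0. ]
 [765.6 296.1   0. ]
 [795.1  17.3   0. ]
 [743.6  17.5   0. ]]
[ 25.9 -23.9  26.4 -25. ]
```

Request:
carry_out(
  xyz=[
    [0.055,0,0],
    [0.055,0,0],
    [0.055,0,0],
    [0.055,0,0],
    [0.05,0,0],
    [0,0,0],
    [-0.1,0,0],
    [-0.15,0,0],
  ],
  dr=[
    [0,0,0],
    [0,0,0],
    [0,0,0],
    [0,0,0],
    [0,0,0],
    [0,0,0],
    [0,0,0],
    [0,0,0],
  ],
)

```text
time: 17.95
tool_pos: [592.6, 162.9, 35.9]
tcp_rot: [3.142, -0.001, 0.008]
contact_force: [-0.2, -0.1, 0.2]
grip_width: 69.9
```

Request:
carry_out(
  xyz=[
    [0,0,-0.3],
    [0,0,-0.6],
    [0,0,-0.6],
    [-0.5,0,-0.6],
    [-0.9,0,-0.4],
    [-0.9,0,0],
    [-0.5,0,0],
    [0,0,0],
  ],
  dr=[
    [0,0,0],
    [0,0,0],
    [0,0,0],
    [0,0,0],
    [0,0,0],
    [0,0,0],
    [0,0,0],
    [0,0,0],
  ],
)

```text
time: 18.95
tool_pos: [423.5, 161.8, 187.5]
tcp_rot: [-3.141, -0.002, 0.009]
contact_force: [0.6, 0.5, 0.2]
grip_width: 69.6
```

Run:
```python
from plant import *
import cv2,numpy as np
o=get_obs();print(o["time"],o["tool_pos"],o["contact_force"],o["grip_width"])
c=capture("top");cv2.imwrite("pics/t9.png",cv2.resize(c["image"][100:260,90:390],None,fx=2.6,fy=2.6,interpolation=2)); cv2.imwrite("pics/t9b.png",cv2.resize(c["image"][100:220,110:270],None,fx=5,fy=5,interpolation=2));np.savez("t9.npz",**c)
c=capture("scene");cv2.imwrite("pics/s9.png",c["image"]);np.savez("s9.npz",**c)
```

```text
18.95 [423.49000966 161.77066006 187.49008695] [0.60547628 0.45653376 0.19283152] 69.5930542035592
```

View pics/t9.png

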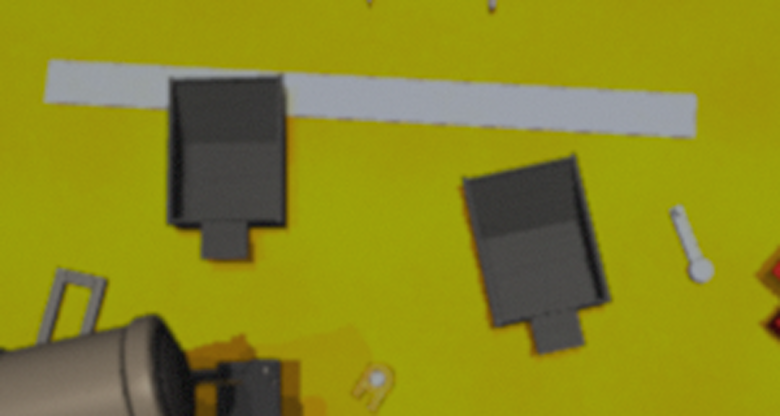

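View pics/t9b.png

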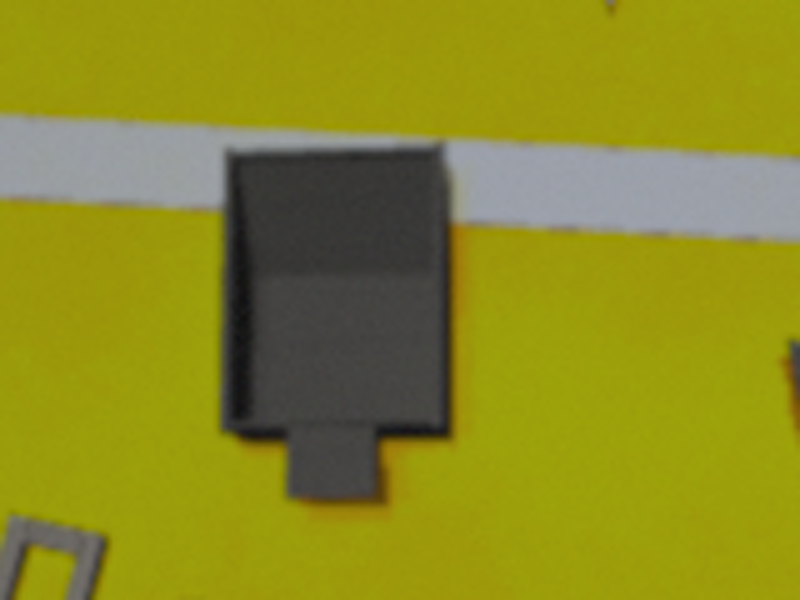

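View pics/s9.png

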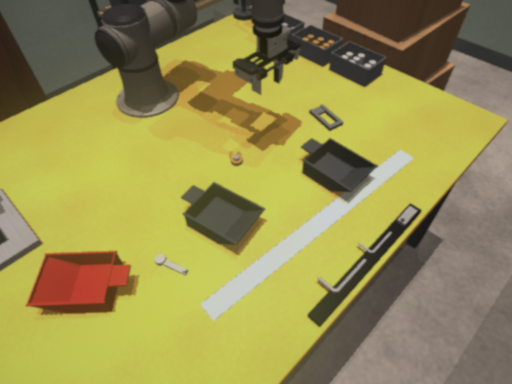

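Both pans lie flat. The stamped pan's rim corners are at (229,152) and (441,148) in the crop. I'll do a final check with both cameras.

Run:
```python
from h import *
from plant import get_obs
import cv2
np.set_printoptions(precision=1,suppress=True)
c=np.load("t9.npz"); f=lambda p:(np.array(p)+.5)/5-.5+[110,100]
r=world(c,f([(229,151),(441,147),(450,434),(226,430)]),55); m=(r[0]+r[1])/2;print(r,m)
a=np.radians(85.71);n=np.array([np.sin(a),-np.cos(a)]); print("top",n@(m[:2]-[768.2,12]))
g=lambda p:(np.array(p)+.5)/2.6-.5+[90,100]
R=world(c,g([(608,299),(496,325)]),55);print("heelR",R.mean(0)); print(world(c,g([(377,378)]),20),world(c,g([(700,270)]),16))
s=np.load("s9.npz"); cv2.imwrite("pics/s9b.png",cv2.resize(s["image"][100:230,280:430],None,fx=5,fy=4.6,interpolation=2))
print(pix(s,r[:2]),pix(s,[m]))
cv2.imwrite("pics/s9b.png",cv2.resize(s["image"][120:240,280:430],None,fx=5,fy=5,interpolation=2))
```

```text
[[778.6 223.4  55. ]
 [778.5 103.   55. ]
 [613.3  96.5  55. ]
 [617.8 220.8  55. ]] [778.5 163.2  55. ]
top -1.0094812921873462
heelR [ 516.4 -183.    55. ]
[[452.3   2.9  20. ]] [[ 562.9 -348.5   16. ]]
[[376.1 165.2]
 [349.8 189.6]] [[363.3 177.1]]
```

View pics/s9b.png

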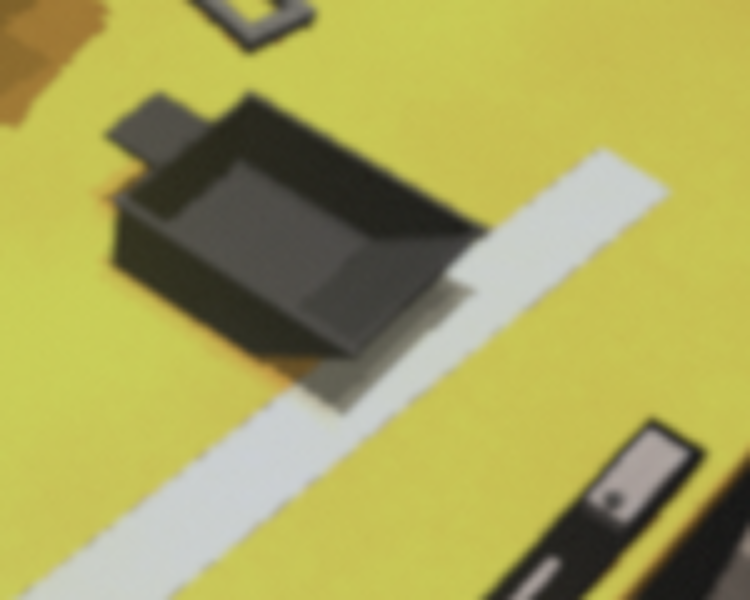

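The scene camera's rim corners, (378,166) and (350,191), agree with the projected (376,165) and (350,190) to about 2 px. I'm handing in.

```bash
python3 -c "
from plant import *
print(close_job())"
```

```text
the job is handed in; nothing more can be done
None
```

I tipped both pans, left first and then right, to about 0.75 rad each and held each for more than 0.2 s. The white ring was under the left pan. I let both back down and pushed the left pan out to the dispatch line with the fingers either side of its handle. The job was handed in at about 19 s of the 67 s.

Last checks:
- **Stamped pan:** the top camera puts the middle of its far rim about 1 mm short of the line's centre line, with 27 mm allowed. The scene camera agreed to about 2 px (a few mm).
- **Unstamped pan:** its heel is within about 2 mm of where it started.
- **Loose parts:** the rotor and lever measured within about 2 mm of their start. I did not re-measure the bezel; it looks unmoved in the pictures.
- **At rest:** both pans look flat in the last pictures, and the arm is clear of everything.

While I tipped the left pan, joint 5 came close to its limit (0.34 against 0.28), so I straightened the tool for the rest of that stroke. The pan's heel seemed to slip a few mm forward during that tip, and the final push took care of it. No check failed.

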